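Clamp a vial and hold the lamp shutter half open

ROBOT

A 7-joint arm with a two-finger parallel gripper is mounted at the origin on a cart in front of the work surface, level with it; the furniture and walls round the work are solid. World frame = base frame: x ahead of the robot, y to its left, z up, the work surface at z = 0. Lengths are in m, angles in rad, forces in N, time in s.
With the tool pointing down it reaches from about 0.4 to 0.85 m from the base axis. Payload 10.4 kg.
Tool frame: the origin (TCP) lies at the very end of the fingers, on their centre line; the grasp point (between the pads) lies 19 mm behind it; z points along the fingers, y is the line along which they close (so a half turn about z gives the same grasp; the last joint's range is limited). The gripper opens to 87 mm and grips with 3 to 60 N. Pads are 19 mm wide; open, the fingers measure 117 mm over their backs; the gripper's body (75 mm by 190 mm) begins 51 mm behind the grasp point.
Start: joints at [-1.356, 0.332, -0.065, 1.46, 0.022, 1.35, -0.088], TCP at [0.147, 0.607, 0.183] pointing down, gripper open.
Joint ranges: [-2.6, 2.6], [-0.5, 2.12], [-1.47, 1.34], [0.16, 2.42], [-1.27, 4.41], [0.06, 2.06], [-2.6, 2.6]. Speed limits (rad/s): [2.22, 2.22, 2.79, 2.79, 3.14, 3.14, 3.14].

INTERFACE

Orientations are given as a unit quaternion [x, y, z, w].
In Python, from bench import r gives the robot as it stands.
- The arm moves only by the tool jog_arm, called after "Emit:" by a JSON object that holds its "name" and its "arguments", one argument or row to a line. Schema: {"type":"object","properties":{"plan":{"type":"array","items":{"type":"array","items":{"type":"number"},"minItems":5,"maxItems":5},"minItems":1,"maxItems":12},"force":{"type":"number"},"only":{"type":"string"},"quiet":{"type":"boolean"},"lines":{"type":"string"}},"required":["plan"],"additionalProperties":false}. plan is a list of rows, 1 to 12 of them, each of 5 numbers: dx, dy, dz in a scale on which 1.0 is 0.3 m, then a turn about the tool's z in shares of 2 rad (1.0 is 2 rad), then the finger opening in m; each row is the pose to reach, as a shift and turn from the pose commanded when the call began, along the tool's axes at that moment; what a row does not reach only later rows make up. A row lasts 1/10 s, in which the tool goes at most 0.05 m and 0.15 rad, less where a joint would pass 70% of its speed; a pose out of reach is approached as far as the arm can. The fingers move at their own pace and stop on an object; force is the grip in N (left out, the last holds). Time passes only in rows, so rows that do not move let the fingers close. The tool returns the time, the measured TCP pose, the force, the opening and the grip force at its end. only (a regular expression) keeps the lines of the reply that match it, lines (a string "A,B") keeps lines A to B, and quiet returns only ok. Shift and turn numbers lie between -1 and 1, and a call with a number outside is refused. Input that does not fit is refused with a message, and nothing moves.
- r.read_state(): the state, without advancing time (a new reading comes with each control period).
- r.camera(name): name is "scene" or "top"; returns a dict with "img" (400x640x3 uint8, red, green, blue), "fx", "fy", "cx", "cy" (pixels), "pose" (4x4, takes a point from camera to world coordinates). Camera axes: x right, y down, z forward; pixel columns grow to the right and rows downward; lengths in m; the calibration is good to about 2 mm. A picture is of the moment at which its call begins. There is no depth.
- r.close_job(): hands the job in; it is judged then, once.
Trained networks look in the newest picture that a camera, given by its name, has taken for a name from the list of things; names that differ only in an ending like _2 or _b are one class to them, and where a whole thing is asked for, a point or a joint stands for the part that bears it (a point fixed in the world has none). Each returns a list of dicts, best first, with "p" (0 to 1); they miss things now and then, are a little off and sometimes report something else, mostly with a low value. They report only what shows in the picture. A call takes as long as a camera call. They do not tell look-alikes from the thing itself.
- r.recognise(camera, label): "position" ([column, row] as shares, 0 to 1, of the picture: columns of its width, rows of its height, amid what is visible of it).
- r.regions_of(camera, label): "pixels" (400x640 bool, what is visible of it) and "position" ([column, row] as shares, 0 to 1, of the picture: columns of its width, rows of its height, amid what is visible of it).
The state is a dict: "time": time; "joint_positions": joint angles; "joint_vel": joint speeds; "joint_torque": joint torques, N m; "ee_pos": TCP position; "eef_rot": TCP orientation; "ft_force": force on the tool from outside, world axes, zero at the start; "torque": the same for the moment, N m; "width": finger opening in m; "grip_force": force on a finger pad.
Only numpy, scipy, OpenCV 4.12 (cv2) and the standard library are available. Lean on these libraries where they do the work, as an engineer would, in place of code of your own. Each camera call takes 0.05 s, during which the arm holds its last target. There are 200 camera calls.

TASK

Get the green sample vial ready for a light reading: first swing the weighted clamp arm over its centre so that it comes down and rests on the vial's cap, with the vial still standing in its nest. Then take the yellow tab, slide the sprung lamp shutter to half open (white pointer at the green line) and keep it there: the program finishes while the gripper is still holding the shutter against its spring. Leave the other things on the bench alone.

Things in the scene. Friction and masses are not known exactly. Their poses are not given: they have to be found in the camera images.
- station: Vial viewing station fixed to the bench, aluminium plate 12 mm thick, on the bench's left or right part, turned up to 0.2 rad. Origin: on the bench under the vial nest's axis; x points from the clamp (robot's side) to the lamp housing, y left, z up. Plate: x -105 to 115, y -95 to 60 mm. Clamp fork: x -88 to -62, y -21 to 21, up to z 98 mm.
- half_mark (a point): Green line across the top of the grey lamp housing, 90 mm above the bench, at station y = -10 mm: the pointer's place at half open. Black lines at y = 20 and y = -40 mm mark shut and fully open. Housing: station x 68 to 112, y -62 to 58 mm; its 44 mm square window faces -x.
- nest (a point): Centre of the floor of the vial nest, a black ring 44 mm outside, 30 mm bore, 15 mm deep, on the station's plate: 12 mm above the bench. The vial's origin lies here when it is seated.
- sample_vial: Green vial with black cap, loose, 27 mm diameter, 62 mm high, 18 g, already standing in the nest. Origin: centre of its underside; z is its axis. Its cap's top is 74 mm above the bench.
- clamp_pivot (a point): Axis of the clamp's hinge, 75 mm in front of (station -x) the nest's axis and 88 mm above the bench; the hinge lies along the station's y.
- clamp_tip (a point): Free end of the clamp arm, 98 mm from the hinge: the end of a red round grip (20 mm diameter, 40 mm long) on a 12 mm square steel bar. It swings with the arm.
- clamp (a joint): Clamp arm angle (rad): 0 = level, pointing to station +x, pad resting on the seated vial's cap; pi/2 = upright; 2.05 = open stop, leaning to the robot, where it starts (tip 120 mm in front of the nest's axis, 175 mm up). 0.3 kg, no spring: past upright it falls, damped, to the side it leans to. Closed fingertips pushing the red grip from behind to +x need under 3 N.
- shutter_tab (a point): Grip point of the yellow shutter tab, a block 22 mm (station x) by 14 mm (y, the sliding direction), from 93 to 133 mm above the bench. The point is on its axis 118 mm above the bench, 62 mm behind the nest's axis (station +x), at station y = 20 mm when shut, and moves with it. A white pointer on it reaches over the housing's top.
- shutter (a joint): Opening of the steel shutter (m): 0 = shut, 0.06 = fully open, 0.03 = half open, when it uncovers half the window. It opens by sliding towards the station's -y (to the right). A spring pulls it shut: 3.4 N at 0, 8.5 N at half, 13.6 N at full travel; let go, it springs shut.
- notebook: Blue notebook, 210 x 152 x 14 mm, loose, lying on the other side of the bench from the station. Bystander. Origin: centre of its underside.
- jar: Grey jar with black lid, 70 mm diameter, 78 mm high, loose, in the middle of the bench's front. Bystander. Origin: centre of its underside.
- brown_vial: Orange-brown vial with white cap, 27 mm diameter, 62 mm high, loose. Bystander. Origin: centre of its underside.
- timer: White lab timer, 62 x 62 x 16 mm, loose, lying flat. Bystander. Origin: centre of its underside.
Things that resemble listed ones, but are neither listed nor needed, are in the scene too. Leave any purple look-alike of the sample_vial alone.

How it is judged:
On the way, in this order (a step that is already met when the one before it is completed fails the run):
1. the clamp arm rests on the cap of the seated vial, the shutter still shut (value of joint clamp between -0.05 and 0.05 rad and contact force between clamp and sample_vial above 0.5 N and distance between sample_vial and nest below 0.006 m and angle between sample_vial's own z axis and vertical below 0.12 rad and value of joint shutter below 0.008 m), for 0.3 s.
2. the gripper holds the shutter half open (value of joint shutter between 0.025 and 0.035 m and velocity of joint shutter between -0.01 and 0.01 m/s and contact force between the fingers and shutter above 4 N and value of joint clamp between -0.05 and 0.05 rad and contact force between clamp and sample_vial above 0.5 N), for 0.5 s.
At the end, for the whole second after the job is handed in: The fingers hold the shutter still at half travel (0.030 m, within 5 mm either way; force of the fingers on it above 4 N), the clamp arm rests on the vial's cap (within 0.05 rad of level, force above 0.5 N), and the vial stands upright (within 0.12 rad) on the floor of its nest (within 6 mm) (all of step 2 and distance between sample_vial and nest below 0.006 m and angle between sample_vial's own z axis and vertical below 0.12 rad); the arm keeps its last pose, push and grip.
It fails at once if the sample vial is tipped or lifted out of its nest (angle between sample_vial's own z axis and vertical above 0.35 rad or distance between sample_vial and nest above 0.02 m).
It fails at once if the notebook is pushed away (30 mm) (distance of notebook from where it was at the start of the episode above 0.03 m).
It fails at once if the black-lidded jar is pushed away (30 mm) (distance of jar from where it was at the start of the episode above 0.03 m).
It fails at once if the spare vial is pushed away (30 mm) (distance of brown_vial from where it was at the start of the episode above 0.03 m).
It fails at once if the timer is pushed away (30 mm) (distance of timer from where it was at the start of the episode above 0.03 m).
It also fails if it takes over 38 s, if anything falls off the work surface, if the arm or the gripper's body presses on something with over 40 N, if the wrist force passes 120 N, or if a joint passes its speed limit or range.

## Working session

There is one attempt and no reset: what is moved stays moved. The work goes in short steps, Python scripts to look and compute and a tool call to move; the robot and the scene stay as the last step left them, time stands still between calls to the robot, and variables do not carry over. Pictures are saved under pics/ and viewed, at most 10 in all, crops included, and the job is handed in when it is done.

```bash
mkdir -p pics; ls; python3 - <<'E'
from bench import r
import cv2,numpy as np
np.set_printoptions(precision=4,suppress=True)
for c in("scene","top"):
    d=r.camera(c); cv2.imwrite(f"pics/{c}0.png",d["img"][:,:,::-1])
    print(c,d["fx"],d["fy"],d["cx"],d["cy"]);print(d["pose"])
    for l in("sample_vial","half_mark","nest","clamp_pivot","clamp_tip","shutter_tab","station","brown_vial","jar","timer","notebook"):
        print(l,[(round(x["p"],2),np.round(np.array(x["position"])*[640,400],1)) for x in r.recognise(c,l)][:3])
s=r.read_state();print(s["time"],s["ee_pos"],s["eef_rot"],s["ft_force"])
E
```

```text
pics
scene 363.85097802492743 363.85097802492743 318.61964682350225 195.7822122243592
[[ 0.4307 -0.6807  0.5926  0.016 ]
 [-0.9024 -0.3183  0.2902 -0.1738]
 [-0.0089 -0.6598 -0.7514  0.7642]
 [ 0.      0.      0.      1.    ]]
sample_vial [(0.48, array([258.8, 149. ])), (0.45, array([250.2, 195.9])), (0.29, array([280.6, 260.6]))]
half_mark [(0.91, array([257.9, 199.7]))]
nest [(0.71, array([257. , 196.3]))]
clamp_pivot [(0.92, array([257.2, 198.5]))]
clamp_tip [(0.63, array([260.9, 195.6])), (0.61, array([221.3, 197.2]))]
shutter_tab [(0.75, array([254.1, 176. ])), (0.57, array([304.7, 230.7]))]
station [(0.97, array([260.6, 199.5])), (0.59, array([221. , 197.7]))]
brown_vial [(0.79, array([307.6, 232.4]))]
jar [(0.57, array([328.7, 253.7]))]
timer [(0.91, array([278.3, 259.1]))]
notebook [(0.82, array([401.4, 258. ]))]
top 510.57133751707676 510.57133751707676 319.3792238211008 207.8113754782379
[[-0.0082 -0.9936  0.1128  0.38  ]
 [-1.      0.0084  0.0016  0.1036]
 [-0.0026 -0.1128 -0.9936  1.5836]
 [ 0.      0.      0.      1.    ]]
sample_vial [(0.5, array([261.2, 223.2])), (0.42, array([233.3, 161.4]))]
half_mark [(0.73, array([268.7, 220. ]))]
nest [(0.62, array([268.7, 220.9]))]
clamp_pivot [(0.56, array([268.8, 219.9])), (0.49, array([252.3, 203.1]))]
clamp_tip []
shutter_tab [(0.65, array([264. , 254.5]))]
station [(0.97, array([268.7, 222. ]))]
brown_vial []
jar [(0.91, array([354.7, 252. ]))]
timer [(0.89, array([316.1, 266.3])), (0.66, array([403. , 217.5])), (0.37, array([268.7, 218.2]))]
notebook [(0.59, array([398.9, 216.2])), (0.36, array([316.2, 264.8]))]
1.2 [0.1472 0.6074 0.1832] [ 0.1186  0.9929  0.0001 -0.    ] [0.0108 0.088  0.5179]
```

View images.

```bash
python3 - <<'E'
import cv2
a=cv2.imread("pics/scene0.png")[100:310,170:450];cv2.imwrite("pics/s1.png",cv2.resize(a,(800,600),interpolation=2))
a=cv2.imread("pics/top0.png")[130:310,190:430];cv2.imwrite("pics/t1.png",cv2.resize(a,(800,600),interpolation=2))
E
```

```text
(no output)
```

View pics/s1.png

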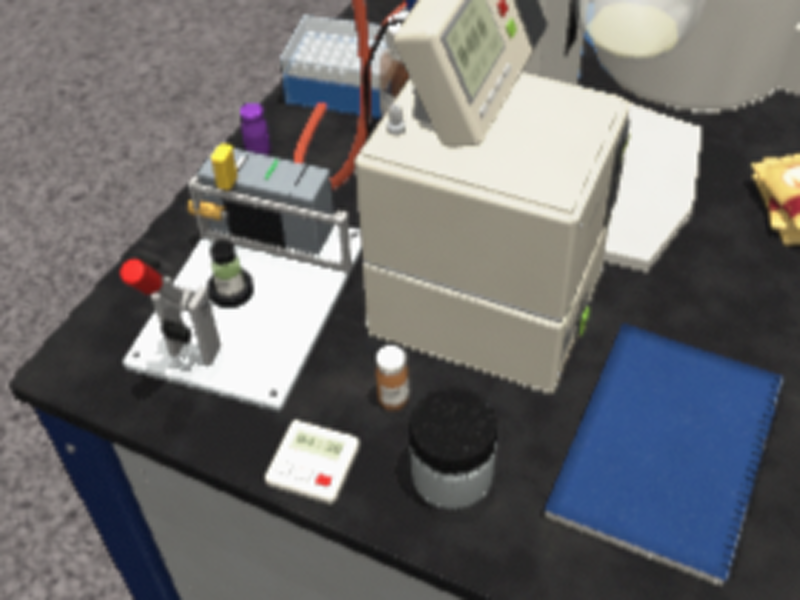

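View pics/t1.png

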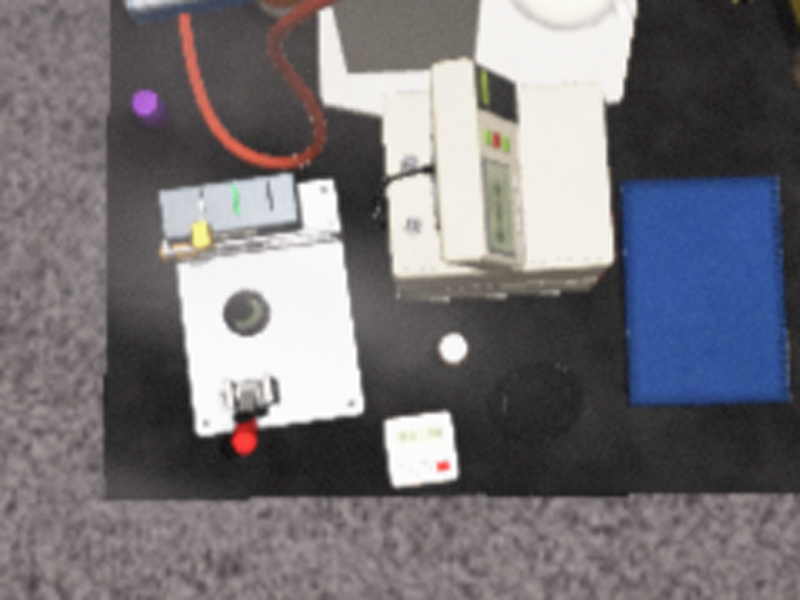

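The top view shows the station on the left: vial at crop (246,312), red grip (244,438), yellow tab (202,232), green line (236,200). The scene view agrees, with the arm open, the shutter shut, and a purple look-alike behind. The arm is out of shot. Next I fit the station pose from these points.

```bash
cat > fit.py <<'E'
import numpy as np,cv2,pickle
from scipy.optimize import least_squares
from scipy.spatial.transform import Rotation as R
np.set_printoptions(precision=4,suppress=True)
S=dict(f=363.851,c=(318.62,195.782),T=np.array([[.4307,-.6807,.5926,.016],[-.9024,-.3183,.2902,-.1738],[-.0089,-.6598,-.7514,.7642]]))
T=dict(f=510.571,c=(319.379,207.811),T=np.array([[-.0082,-.9936,.1128,.38],[-1,.0084,.0016,.1036],[-.0026,-.1128,-.9936,1.5836]]))
def proj(C,p):
    q=C["T"][:,:3].T@(p-C["T"][:,3]); return C["f"]*q[:2]/q[2]+C["c"]
def w(s,p):
    c,n=np.cos(s[2]),np.sin(s[2]); p=np.array(p)/1000
    return np.array([s[0]+c*p[0]-n*p[1],s[1]+n*p[0]+c*p[1],p[2]])
E
python3 - <<'E'
from fit import *
def cen(f,lo,hi,box):
    im=cv2.imread(f); h=cv2.cvtColor(im,cv2.COLOR_BGR2HSV); m=cv2.inRange(h,lo,hi)
    k=np.zeros_like(m);x0,y0,x1,y1=box;k[y0:y1,x0:x1]=255;m&=k
    v,u=np.nonzero(m);print(f,len(u),u.mean(),v.mean());return np.array([u.mean(),v.mean()])
t,s="pics/top0.png","pics/scene0.png"
obs=[]
A=lambda C,u,p,wt=1:obs.append((C,np.array(u,float),p,wt))
ct=lambda a,b:(190+a/3.3333-.35,130+b/3.3333-.35)
cs=lambda a,b:(170+a/2.857-.33,100+b/2.857-.33)
A(T,ct(195,437),(-105,60,12));A(T,ct(363,411),(-105,-95,12));A(T,ct(339,180),(115,-95,12))
A(S,cs(126,362),(-105,60,12));A(S,cs(280,405),(-105,-95,12))
A(T,cen(t,(45,120,80),(80,255,255),(250,180,275,200)),(90,-10,90));A(S,cen(s,(45,120,80),(80,255,255),(258,150,275,168)),(90,-10,90))
A(T,cen(t,(20,120,100),(35,255,255),(240,190,260,210)),(62,20,125),.5);A(S,cen(s,(20,120,100),(35,255,255),(240,145,256,170)),(62,20,115),.5)
rt=[]
A(T,cen(t,(0,180,100),(8,255,255),(255,250,275,275)),(-112,0,160),.5)
A(S,cen(s,(0,180,100),(8,255,255),(205,185,235,210)),(-112,0,160),.5)
f=lambda x:np.concatenate([k*(proj(C,w(x,p))-u) for C,u,p,k in obs])
o=least_squares(f,[.5,.3,.1],loss="soft_l1");print(o.x);print(f(o.x).reshape(-1,2))
x=o.x
for n,p in dict(nest=(0,0,12),tip=(-120,0,175),tab=(62,20,118),tabhalf=(62,-10,118)).items():print(n,w(x,p))
E
```

```text
pics/top0.png 0 nan nan
pics/scene0.png 2 264.5 159.0
pics/top0.png 0 nan nan
pics/scene0.png 107 248.11214953271028 157.61682242990653
pics/top0.png 58 262.98275862068965 261.13793103448273
pics/scene0.png 109 218.54128440366972 195.89908256880733<stdin>:5: RuntimeWarning: Mean of empty slice.
  ret = ret.dtype.type(ret / rcount)
Traceback (most recent call last):
ValueError: Residuals are not finite in the initial point.
```

```bash
python3 - <<'E'
from fit import *
obs=[]
A=lambda C,u,p,wt=1:obs.append((C,np.array(u,float),p,wt))
ct=lambda a,b:(190+a/3.3333-.35,130+b/3.3333-.35)
cs=lambda a,b:(170+a/2.857-.33,100+b/2.857-.33)
A(T,ct(195,437),(-105,60,12));A(T,ct(363,411),(-105,-95,12));A(T,ct(339,180),(115,-95,12))
A(S,cs(126,362),(-105,60,12));A(S,cs(280,405),(-105,-95,12))
A(T,ct(236,200),(90,-10,90));A(S,cs(272,169),(90,-10,90))
A(T,ct(203,233),(62,20,128),.5);A(S,(248.1,157.6),(62,20,115),.5)
A(T,(263,261.1),(-112,0,160),.5);A(S,(218.5,195.9),(-112,0,160),.5)
f=lambda x:np.concatenate([k*(proj(C,w(x,p))-u) for C,u,p,k in obs])
o=least_squares(f,[.5,.3,.1],loss="soft_l1");print(o.x);print(f(o.x).reshape(-1,2))
x=o.x
for n,p in dict(nest=(0,0,12),tip=(-120,0,175),tab=(62,20,118),tabhalf=(62,-10,118)).items():print(n,w(x,p))
from bench import r
s=r.read_state();print(s["ee_pos"],R.from_quat(s["eef_rot"]).as_matrix())
E
```

```text
[0.5118 0.2751 0.1221]
[[ 1.2621 -1.0502]
 [ 1.0528  0.1524]
 [-0.6132 -0.8157]
 [-2.0009 -0.7029]
 [-0.6661 -0.0963]
 [ 1.2641  0.9117]
 [-0.7534  0.9299]
 [ 0.2146 -0.0107]
 [ 0.0051 -0.1488]
 [ 0.387  -1.169 ]
 [ 0.1481 -0.4436]]
nest [0.5118 0.2751 0.012 ]
tip [0.3927 0.2605 0.175 ]
tab [0.5709 0.3025 0.118 ]
tabhalf [0.5746 0.2727 0.118 ]
[0.1472 0.6074 0.1832] [[-0.9719  0.2356  0.    ]
 [ 0.2356  0.9719  0.0001]
 [ 0.      0.0001 -1.    ]]
```

Units first: shifts go in shares of 0.3 m and turns go in shares of 2 rad. So -0.292 m / 0.3 = -0.9733, 0.033 m / 0.3 = 0.11, -0.36 rad / 2 = -0.18.

Emit:
{"name": "jog_arm", "arguments": {
  "plan": [
    [-0.0967,-0.0967,0,-0.03,0],
    [-0.1933,-0.1933,0,-0.06,0],
    [-0.29,-0.29,0,-0.09,0],
    [-0.3833,-0.39,0,-0.12,0],
    [-0.48,-0.4867,0,-0.15,0],
    [-0.5767,-0.5833,0,-0.18,0],
    [-0.6733,-0.68,0,-0.18,0],
    [-0.7667,-0.7767,0.0333,-0.18,0],
    [-0.8667,-0.8733,0.0667,-0.18,0],
    [-0.96,-0.9733,0.11,-0.18,0],
    [-0.96,-0.9733,0.11,-0.18,0],
    [-0.96,-0.9733,0.11,-0.18,0]
  ],
  "force": 20
}}

```text
time: 2.4
ee_pos: [0.3585, 0.2555, 0.1502]
eef_rot: [-0.06, 0.998, 0.0, -0.0]
ft_force: [-0.1, 1.0, -0.3]
width: 0.0027
grip_force: 0.0
```

```bash
python3 - <<'E'
from fit import *
from bench import r
s=r.read_state();print(s["time"],s["ee_pos"],R.from_quat(s["eef_rot"]).as_matrix(),s["joint_positions"],s["ft_force"])
d=r.camera("scene");cv2.imwrite("pics/s2.png",cv2.resize(d["img"][70:310,170:450,::-1],(700,600)))
E
```

```text
2.4 [0.3585 0.2555 0.1502] [[-0.9928 -0.12   -0.0002]
 [-0.12    0.9928  0.0004]
 [ 0.0001  0.0005 -1.    ]] [-0.9226 -0.0648  0.1932  1.9758  0.0127  1.2293  0.9571] [-0.1493  1.0282 -0.2807]
```

View pics/s2.png

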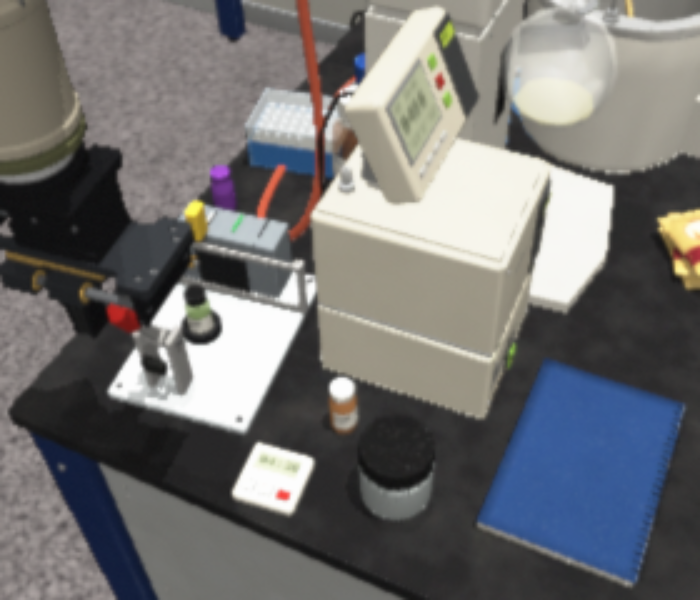

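The gripper stands behind the red grip (about 125,315), clear of the other things. Now I push towards station +x.

To row units: -0.088 m / 0.3 = -0.2933, -0.082 m / 0.3 = -0.2733.

Emit:
{"name": "jog_arm", "arguments": {
  "plan": [
    [-0.04,0,0,0,0],
    [-0.0733,0,0,0,0],
    [-0.1,0,0,0,0],
    [-0.1267,0,0,0,0],
    [-0.1533,0,0,0,0],
    [-0.18,0,0,0,0],
    [-0.2067,0,0,0,0],
    [-0.23,0,0,0,0],
    [-0.2533,0,0,0,0],
    [-0.2733,0,0,0,0],
    [-0.2933,0,0,0,0],
    [-0.2933,0,0,0,0]
  ]
}}

```text
time: 3.65
ee_pos: [0.4463, 0.2665, 0.1501]
eef_rot: [-0.061, 0.998, -0.0, 0.0]
ft_force: [0.1, -0.4, -0.1]
width: 0.0003
grip_force: 0.0
```

```bash
python3 - <<'E'
from fit import *
from bench import r
d=r.camera("scene");cv2.imwrite("pics/s3.png",cv2.resize(d["img"][70:310,170:450,::-1],(700,600)))
E
```

```text
(no output)
```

View pics/s3.png

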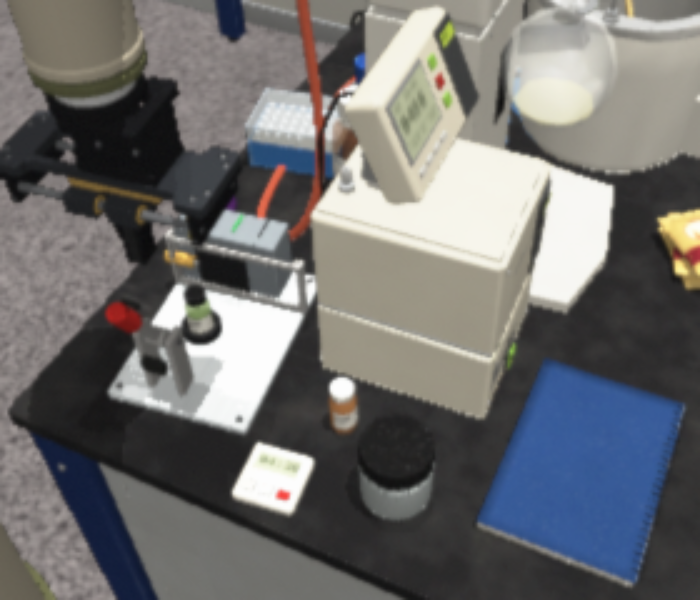

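The arm didn't move: the red grip is still at (122,317), and the fingers (tip about 140,260) passed it on the far side. I'll check the TCP projection against the fit.

```bash
python3 - <<'E'
from fit import *
from bench import r
d=r.camera("scene");print(d["pose"][:3],S["T"]);
dt=r.camera("top");cv2.imwrite("pics/t3.png",cv2.resize(dt["img"][130:310,190:430,::-1],(800,600)))
p=r.read_state()["ee_pos"]
for C,o,s in((S,(170,70),2.5),(T,(190,130),3.333)):
    print((proj(C,np.array(p))-o)*s,[ (proj(C,w([.5118,.2751,.1221],q))-o)*s for q in((-120,0,175),(-75,0,88),(0,0,74))])
E
```

```text
[[ 0.4307 -0.6807  0.5926  0.016 ]
 [-0.9024 -0.3183  0.2902 -0.1738]
 [-0.0089 -0.6598 -0.7514  0.7642]] [[ 0.4307 -0.6807  0.5926  0.016 ]
 [-0.9024 -0.3183  0.2902 -0.1738]
 [-0.0089 -0.6598 -0.7514  0.7642]]
[148.3972 284.9557] [array([113.8022, 307.6858]), array([156.4779, 334.3453]), array([192.6506, 290.3494])]
[241.2956 375.8257] [array([245.0173, 438.5879]), array([250.0218, 388.2502]), array([241.7865, 305.1334])]
```

View pics/t3.png

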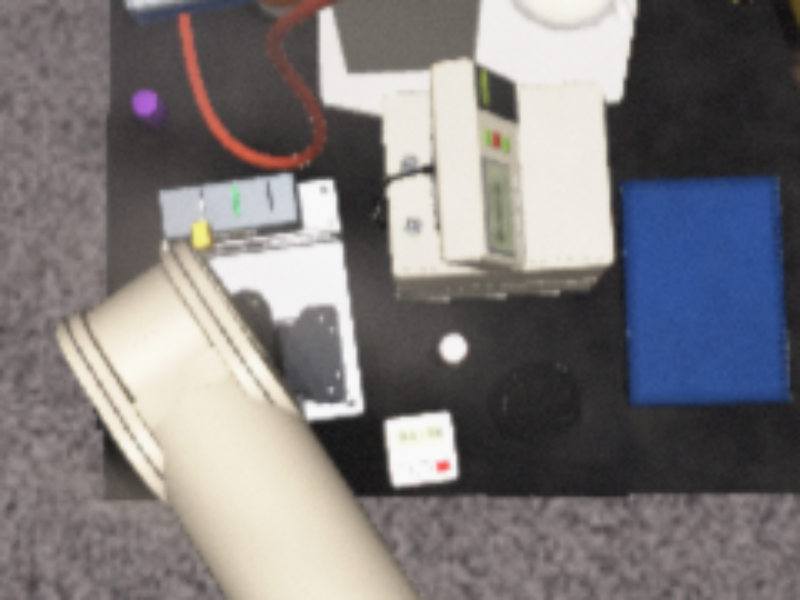

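```bash
python3 - <<'E'
from fit import *
from bench import r
d=r.camera("scene");a=d["img"][90:240,165:285,::-1].copy()
b=cv2.resize(cv2.imread("pics/s2.png"),(280,240),interpolation=cv2.INTER_AREA)[20:170,0:115]
out=np.hstack([cv2.resize(a,(400,500),interpolation=2),cv2.resize(b,(383,500),interpolation=2)])
cv2.imwrite("pics/z.png",out)
p=r.read_state()["ee_pos"]
print((proj(S,np.array(p))-(165,90))*3.333,(proj(S,np.array([.3585,.2555,.1502]))-(170,90))*3.333+(400,0))
for i in (0,1,2):
  q=np.array(p);q[i]+=.02;print(i,(proj(S,q)-proj(S,np.array(p)))*3.33)
print(r.read_state()["width"])
E
```

```text
[214.4864 313.2731] [534.9967 406.8829]
0 [ 16.3175 -18.7367]
1 [-23.7111  -8.8117]
2 [ -5.6513 -20.0069]
0.00015624177293607544
```

View pics/z.png

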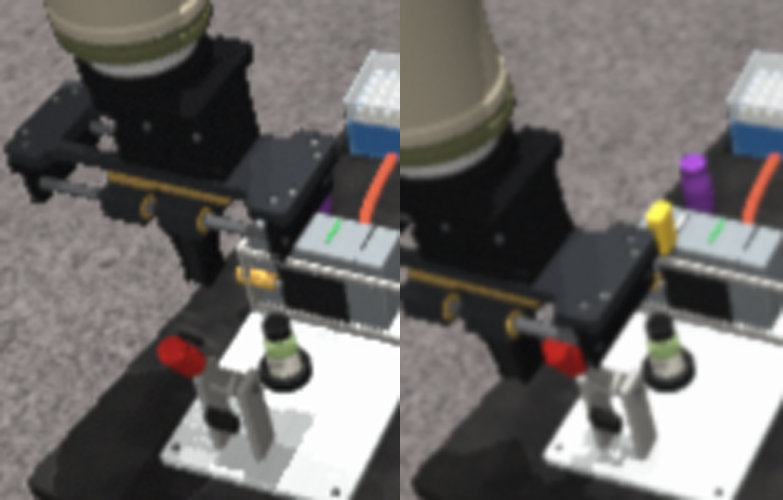

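```bash
python3 - <<'E'
from fit import *
from bench import r
obs=[(T,(263,261.1)),(S,(218.5,195.9))]
o=least_squares(lambda p:np.concatenate([proj(C,p)-u for C,u in obs]),[.4,.26,.16]);print(o.x,o.fun)
for q in((-112,0,157),(-120,0,175),(-129,0,170)):print(q,w([.5118,.2751,.1221],q))
d=r.camera("scene");a=d["img"][140:240,185:295,::-1].astype(float)
a=(np.clip(a/90,0,1)**.6*255).astype(np.uint8);cv2.imwrite("pics/g.png",cv2.resize(a,(660,600),interpolation=2))
print((proj(S,np.array(r.read_state()["ee_pos"]))-(185,140))*6)
E
```

```text
[0.3964 0.2613 0.1609] [ 0.8062 -0.7938 -0.861   0.1862]
(-112, 0, 157) [0.4006 0.2615 0.157 ]
(-120, 0, 175) [0.3927 0.2605 0.175 ]
(-129, 0, 170) [0.3838 0.2594 0.17  ]
[266.0526 263.8513]
```

View pics/g.png

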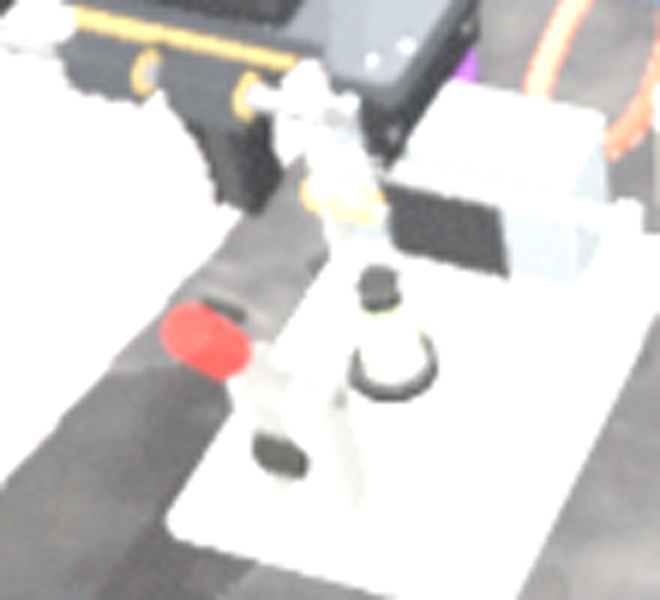

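The stretched picture shows the red grip still at (205,340). The visible fingertip ends at (250,215), while the reported TCP projects to (266,264), so the tips look about 25 mm higher than reported and passed over the grip. I'll back off above it, come down lower behind it, and push again in stages.

To row units: 0.098 m / 0.3 = 0.3267, 0.06 m / 0.3 = 0.2.

Emit:
{"name": "jog_arm", "arguments": {
  "plan": [
    [0,0,-0.1333,0,0],
    [0.1,0,-0.1333,0,0],
    [0.2167,0,-0.1333,0,0],
    [0.32,0,-0.1333,0,0],
    [0.3267,0,-0.0333,0,0],
    [0.3267,0,0.0667,0,0],
    [0.3267,0,0.0667,0,0],
    [0.3,0,0.0667,0,0],
    [0.2667,0,0.0667,0,0],
    [0.2333,0,0.0667,0,0],
    [0.2,0,0.0667,0,0],
    [0.1667,0,0.0667,0,0]
  ]
}}

```text
time: 5.1
ee_pos: [0.3968, 0.262, 0.1393]
eef_rot: [-0.061, 0.998, 0.002, -0.0]
ft_force: [-37.2, -27.8, 114.5]
width: 0.0006
grip_force: 60.7
```

```bash
python3 - <<'E'
from fit import *
from bench import r
s=r.read_state();print(s["ft_force"],s["torque"])
d=r.camera("scene");h=cv2.cvtColor(d["img"][180:215,200:250],cv2.COLOR_RGB2HSV);v,u=np.nonzero(cv2.inRange(h,(0,180,80),(8,255,255)));print(len(u),u.mean()+200,v.mean()+180)
cv2.imwrite("pics/s4.png",cv2.resize(d["img"][90:240,165:285,::-1],(480,600),interpolation=2))
E
```

```text
[-37.2414 -27.8029 114.4577] [-6.3535  7.7147 -0.1531]
74 223.86486486486487 189.59459459459458
```

View pics/s4.png

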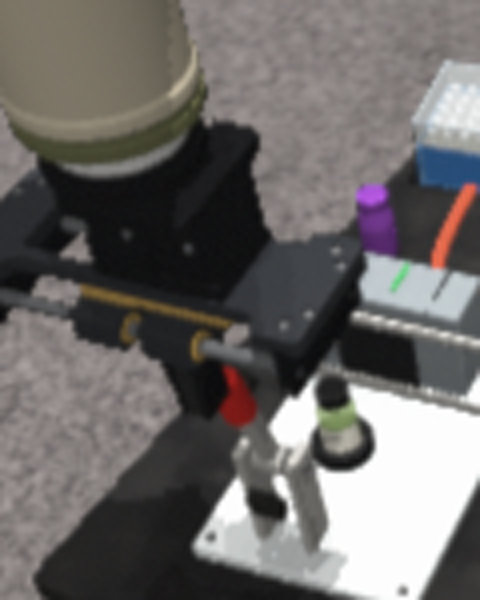

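Wrist force is 114 N: the arm is jammed against the hand. I back straight out along the way I came.

To row units: 0.05 m / 0.3 = 0.1667, 0.04 m / 0.3 = 0.1333.

Emit:
{"name": "jog_arm", "arguments": {
  "plan": [
    [0.04,0,-0.02,0,0],
    [0.0833,0,-0.0333,0,0],
    [0.1333,0,-0.0333,0,0],
    [0.1667,0,-0.0333,0,0],
    [0.1667,0,-0.0333,0,0]
  ]
}}

```text
time: 5.65
ee_pos: [0.3464, 0.2547, 0.1407]
eef_rot: [-0.061, 0.998, 0.0, 0.0]
ft_force: [-0.2, -0.4, -0.3]
width: 0.0003
grip_force: 0.0
```

```bash
python3 - <<'E'
from fit import *
from bench import r
s=r.read_state();print(s["time"],s["ft_force"],s["width"],s["grip_force"],s["ee_pos"])
d=r.camera("scene")
for l in("clamp_tip","sample_vial"):
  for x in r.regions_of("scene",l)[:2]:print(l,x["p"],np.array(x["position"])*[640,400])
h=cv2.cvtColor(d["img"][180:215,200:250],cv2.COLOR_RGB2HSV);v,u=np.nonzero(cv2.inRange(h,(0,180,80),(8,255,255)));print(len(u),u.mean()+200,v.mean()+180)
cv2.imwrite("pics/s5.png",cv2.resize(d["img"][90:240,165:285,::-1],(480,600),interpolation=2))
E
```

```text
5.65 [-0.1596 -0.4408 -0.3097] 0.000262478148888136 0.0 [0.3464 0.2547 0.1407]
clamp_tip 0.5 [229.632 205.4  ]
sample_vial 0.48 [246.784 195.92 ]
sample_vial 0.47 [254.784 144.8  ]
5 213.2 194.0
```

View pics/s5.png

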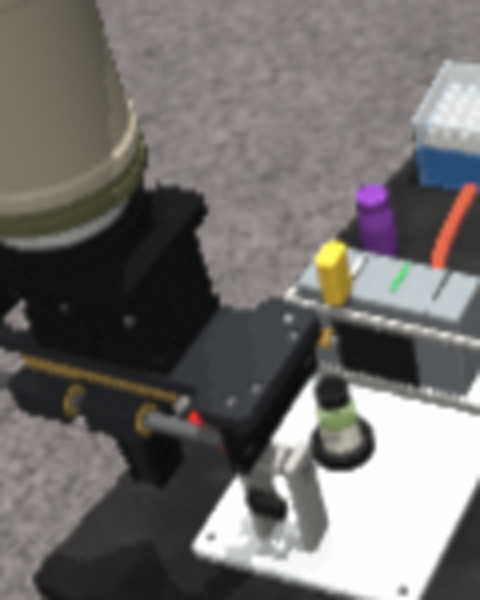

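Force is back to zero; the vial still stands (335,435) and the tab is shut (335,270). The red grip shows at (195,420), behind the gripper's rod. To find where the fingertips really are, I move the hand aside and difference the pictures, numerically.

```bash
python3 - <<'E'
from fit import *
from bench import r
np.save("a.npy",r.camera("scene")["img"])
E
```

Emit:
{"name": "jog_arm", "arguments": {
  "plan": [
    [0,0.1,-0.0667,0,0],
    [0,0.2,-0.1667,0,0],
    [0,0.3333,-0.1667,0,0],
    [0,0.4,-0.1667,0,0],
    [0,0.4,-0.1667,0,0]
  ]
}}

```text
time: 6.35
ee_pos: [0.331, 0.3761, 0.1896]
eef_rot: [-0.063, 0.998, -0.0, -0.0]
ft_force: [-0.8, -0.3, -0.4]
width: 0.0004
grip_force: 0.0
```

```bash
python3 - <<'E'
from fit import *
from bench import r
b=r.camera("scene")["img"];a=np.load("a.npy");np.save("b.npy",b)
g=lambda i:i[188:226,190:240].astype(int)
d=np.abs(g(a)-g(b)).sum(2)
print("pred before",proj(S,np.array([.3464,.2547,.1407])),"now",proj(S,np.array(r.read_state()["ee_pos"])))
for i,row in enumerate(d):print(188+i,"".join(" .:+#@"[min(5,v//12)] for v in row))
h=cv2.cvtColor(b[180:215,200:250],cv2.COLOR_RGB2HSV);v,u=np.nonzero(cv2.inRange(h,(0,180,80),(8,255,255)));print(len(u),u.mean()+200,v.mean()+180)
E
```

```text
pred before [208.4345 218.8919] now [153.3433 191.0173]
188 @@@@@@@@@@@@@@@@@@@@@@@@:...... +#+##@@@+:@@@@@@@@
189 @@@@@@@@@@@@@@@@@@@@@@@#.:..:+. @@@####+ @@@@@@@@@
190 @@@@@@@@@@@@@@@@@@@@    :@@@@++:@@@++++ #@@@@@@@@@
191 @@@@@@@@@@@@@@@@@@@:   .@@@@@@@#@@@#:..+@@@@@@@@@:
192 @@@@@@@@@@@@@@@@@@@:   :@@@@@@@@@@@@: #@@@@@@@@@+ 
193 @@@@@@@@@@@@@+:@@@@:  ..@@@@@@@@@@@@::@@@@@@@@@@  
194 @@@@@@@@@@@@@@+#@#.@@+#.+@@@@@@@@@#:.#@@@@@@@@@.  
195 @@@@@@@@@@@@@@@+.@@@@@@@@@@@@@@@@@@##@@@@@@@@@+   
196 @@@@@@@@@@@@@@@@+@@@@@@@@@@@@@@@@@@@@@@@@@@@@@    
197 @@@@@@@@@@@@@@@@:@@@@@@@@@@@@@@@@@@@@@@@@@@@@:    
198 @@@@@@@@@@@@@@@@+ .#@@@@@@@@@@@@@@@@@@@@@@@@#     
199   #@@@@@@@@@@@@@@@@: :##@@@@@@@@@@@@@@@@@@@@      
200    #@@@@@@@@@@@@@@@@+  ..+@@@@@@@@@@@@@@@@@@      
201     @@@@@@@@@@@@@@@@#     .:#@@@@@@@@@@@@@@+.    .
202     .@@@@@@@@@@@@@@@@.       .:+@@@@@@@@@@: ::. ..
203      @@@@@@@@@@@@@@@@:         .@@@@@@@@@+  ::..::
204      .@@@@@@@@@@@@@@@
[... 525 characters left out ...]
214   ............... ...                             
215  . ... ......  .. ..                              
216 ....... ..........                                
217 ... . .......... .                                
218 ....  .. .. ... .                                 
219 ........ . .... ..                                
220 . ........ .   .    .               ::.           
221 .............. . .     .           .#@+     +: .  
222 .. ... ...... ...    .             :#@+.   :#:    
223 .............    ... ..            :+##.   ##:    
224 ..........           .               :#+. :..     
225 ..... . ...:::                       +@##+.       
111 218.61261261261262 196.0810810810811
```

Units first: shifts go in shares of 0.3 m and turns go in shares of 2 rad. So -0.247 m / 0.3 = -0.8233, -0.147 m / 0.3 = -0.49.

Emit:
{"name": "jog_arm", "arguments": {
  "plan": [
    [-0.1167,-0.07,0,0,0],
    [-0.2333,-0.14,0,0,0],
    [-0.3533,-0.21,0,0,0],
    [-0.47,-0.28,0,0,0],
    [-0.5867,-0.35,0,0,0],
    [-0.7067,-0.42,0,0,0],
    [-0.8233,-0.49,0,0,0],
    [-0.8233,-0.49,0.1,0,0],
    [-0.8233,-0.49,0.2,0,0],
    [-0.8233,-0.49,0.2667,0,0],
    [-0.8233,-0.49,0.2833,0,0],
    [-0.8233,-0.49,0.2833,0,0]
  ]
}}

```text
time: 7.6
ee_pos: [0.5949, 0.2564, 0.1049]
eef_rot: [-0.061, 0.998, -0.0, -0.0]
ft_force: [0.5, 0.1, 0.0]
width: 0.0005
grip_force: 0.0
```

Emit:
{"name": "jog_arm", "arguments": {
  "plan": [
    [0,0,0.01,0,0],
    [0,0,0.02,0,0],
    [0,0,0.03,0,0]
  ]
}}

```text
time: 7.9
ee_pos: [0.5953, 0.2578, 0.0968]
eef_rot: [-0.061, 0.998, 0.0, 0.001]
ft_force: [-0.1, 0.1, -0.2]
width: 0.0005
grip_force: 0.0
```

```bash
python3 - <<'E'
from bench import r
from fit import *
b=r.camera("scene")["img"]
print("pred",proj(S,np.array(r.read_state()["ee_pos"])))
g=b[130:185,245:300].sum(2)
for i,row in enumerate(g):print(130+i,"".join("@#+:. "[min(5,v//75)] for v in row))
E
```

```text
pred [268.3366 161.8376]
130 ##########++++################++::++++##++++++++++##@@#
131 ##########++++#################+++++++#######++++##@@@#
132 ##########+++############+++##+++++++++############@@@#
133 +#########++#############::::++:::++++++##########@@@@#
134 :+#########+#############::..:..:::::+++++##@####@@@##+
135 .....+####+:+############:+:::......::++++##@@@@@@@@##+
136  .........: :############+++++::::...:+++++#@@@@@@@###+
137    .  .     .+###########++##+++++:::++++++#@@@@@@#++##
138              :#@@################++.:++++++#@@@@@@#++#+
139       .      :#@@@##@@@@#@@#####++. .:+++++#@@@#@@+:+#+
140  ......  ..  .+@@@@@@@@@@@@#+#++++. .:+####@@@@#@#+:+#+
141 ....... .:::.:+#@@@#@@@@@@##+++++.  .:++####@@@@@#+:+#+
142 ...   . .:+++++#@@@@@@@@@@#++++++. .:+++++##@@@@##::+#+
143 ...   . .::+:::#@
[... 1790 characters left out ...]
@@@@@@@####+++::::.......::::++++++#+#++##+.    
174 ...:+#@@@@@@@@@@@@@@##++::::........:::++++:. :###:.   
175 ..::+#@@@@@@@@@@@@@@@@#+:::::::.........:::.  .+##+.   
176 ::::+#@@@@@@@@@@@@@@@@@#::::::::::::::.....   :+##+.   
177 ::::+#@@@@@@@@@@@@@@@@@#::::::::::::+:::::.  .:+##+.   
178 ::::+#@@@@@@@@@@@@@@@@@#+::::::::::+++++::...::+##+.   
179 ::::+#@@@@@@@@@@@@@@@@@#+:::::::::::+++++:  .::::::.   
180 .::::#@@@@@@@@@@@@@@@@@#+:::::::::::+++++.  .:.        
181 ...:.+#@@@@@@@@@@@@@@@@#+:::::::::::++++:   ...        
182 .... :++###@@@@@@@@@@@@@#:::::::::::++++.   ...        
183 .::::....::+###@@@@@@@@@#:::::::::::+++:    ...        
184 :+##++:......:++###@@@@@#+::::::::::+++.    ...
```

To row units: 0.008 m / 0.3 = 0.0267, 0.007 m / 0.3 = 0.0233.

Emit:
{"name": "jog_arm", "arguments": {
  "plan": [
    [0,0,0.0067,0,0],
    [0,0,0.0133,0,0],
    [0,0,0.02,0,0],
    [0,0,0.0233,0,0],
    [0,0,0.0267,0,0],
    [0,0,0.0267,0,0]
  ]
}}

```text
time: 8.55
ee_pos: [0.5948, 0.2577, 0.088]
eef_rot: [-0.061, 0.998, 0.0, -0.0]
ft_force: [0.7, -0.3, 0.4]
width: 0.0006
grip_force: 0.0
```

To row units: 0.007 m / 0.3 = 0.0233, 0.005 m / 0.3 = 0.0167.

Emit:
{"name": "jog_arm", "arguments": {
  "plan": [
    [0,0,0.01,0,0],
    [0,0,0.0167,0,0],
    [0,0,0.0233,0,0],
    [0,0,0.0233,0,0]
  ]
}}

```text
time: 8.95
ee_pos: [0.5946, 0.2576, 0.0807]
eef_rot: [-0.061, 0.998, -0.0, -0.0]
ft_force: [0.3, 1.3, 0.5]
width: 0.0007
grip_force: 0.0
```

To row units: 0.007 m / 0.3 = 0.0233, 0.005 m / 0.3 = 0.0167.

Emit:
{"name": "jog_arm", "arguments": {
  "plan": [
    [0,0,0.01,0,0],
    [0,0,0.0167,0,0],
    [0,0,0.0233,0,0],
    [0,0,0.0233,0,0]
  ]
}}

```text
time: 9.35
ee_pos: [0.5947, 0.2576, 0.0737]
eef_rot: [-0.061, 0.998, -0.0, -0.0]
ft_force: [-1.2, -0.2, -0.3]
width: 0.0004
grip_force: 0.0
```

Emit:
{"name": "jog_arm", "arguments": {
  "plan": [
    [0,0,0.0067,0,0],
    [0,0,0.0133,0,0],
    [0,0,0.0167,0,0],
    [0,0,0.0167,0,0]
  ]
}}

```text
time: 9.75
ee_pos: [0.5947, 0.2576, 0.0689]
eef_rot: [-0.061, 0.998, -0.0, -0.0]
ft_force: [-0.4, 0.0, -0.3]
width: 0.0003
grip_force: 0.0
```

```bash
python3 - <<'E'
from bench import r
from fit import *
b=r.camera("scene")["img"]
print("pred",proj(S,np.array(r.read_state()["ee_pos"])))
for p in((80,-25,90),(68,-62,90),(68,58,90),(112,-62,90),(112,58,90)):print(p,proj(S,w([.5118,.2751,.1221],p)))
cv2.imwrite("pics/h.png",cv2.resize(b[120:200,225:305,::-1],(600,600),interpolation=2))
E
```

```text
pred [269.4398 169.0696]
(80, -25, 90) [267.7133 163.371 ]
(68, -62, 90) [278.7483 169.3676]
(68, 58, 90) [237.7934 159.7389]
(112, -62, 90) [285.0071 158.5155]
(112, 58, 90) [245.0013 149.425 ]
```

View pics/h.png

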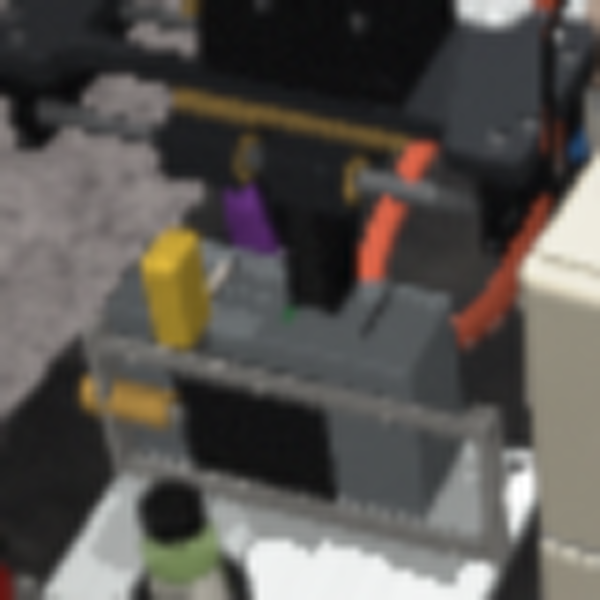

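The hand is over the housing: the fingers (325,300) are drawn in front of its top. With 0.069 reported and no contact, the true tips are well above the reported TCP. I keep probing downwards gently.

To row units: 0.006 m / 0.3 = 0.02, 0.005 m / 0.3 = 0.0167.

Emit:
{"name": "jog_arm", "arguments": {
  "plan": [
    [0,0,0.01,0,0],
    [0,0,0.0167,0,0],
    [0,0,0.02,0,0],
    [0,0,0.02,0,0]
  ]
}}

```text
time: 10.2
ee_pos: [0.5947, 0.2576, 0.0629]
eef_rot: [-0.061, 0.998, -0.0, -0.0]
ft_force: [0.3, 0.3, -0.1]
width: 0.0004
grip_force: 0.0
```

Emit:
{"name": "jog_arm", "arguments": {
  "plan": [
    [0,0,0.0067,0,0],
    [0,0,0.01,0,0],
    [0,0,0.01,0,0]
  ]
}}

```text
time: 10.5
ee_pos: [0.5948, 0.2576, 0.0599]
eef_rot: [-0.061, 0.998, -0.0, -0.0]
ft_force: [-0.5, 0.4, -0.3]
width: 0.0006
grip_force: 0.0
```

Emit:
{"name": "jog_arm", "arguments": {
  "plan": [
    [0,0,0.0067,0,0],
    [0,0,0.01,0,0],
    [0,0,0.01,0,0]
  ]
}}

```text
time: 10.8
ee_pos: [0.5947, 0.2577, 0.0569]
eef_rot: [-0.061, 0.998, -0.0, -0.0]
ft_force: [0.5, 0.4, 0.1]
width: 0.0005
grip_force: 0.0
```

To row units: 0.003 m / 0.3 = 0.01, 0.002 m / 0.3 = 0.0067.

Emit:
{"name": "jog_arm", "arguments": {
  "plan": [
    [0,0,0.0067,0,0],
    [0,0,0.01,0,0],
    [0,0,0.01,0,0]
  ]
}}

```text
time: 11.1
ee_pos: [0.5947, 0.2576, 0.0539]
eef_rot: [-0.061, 0.998, -0.0, -0.0]
ft_force: [-0.3, -0.8, 0.5]
width: 0.0007
grip_force: 0.0
```

Emit:
{"name": "jog_arm", "arguments": {
  "plan": [
    [0,0,0.0067,0,0],
    [0,0,0.01,0,0],
    [0,0,0.01,0,0]
  ]
}}

```text
time: 11.4
ee_pos: [0.5949, 0.2577, 0.0512]
eef_rot: [-0.061, 0.998, 0.0, 0.0]
ft_force: [-0.4, -0.1, 1.8]
width: 0.0002
grip_force: 0.9
```

```bash
python3 - <<'E'
from bench import r
from fit import *
b=r.camera("scene")["img"]
print("pred",proj(S,np.array(r.read_state()["ee_pos"])))
g=b[148:176,255:285].sum(2)
for i,row in enumerate(g):print(148+i,"".join("@#+:. "[min(5,v//60)] for v in row))
E
```

```text
pred [270.1787 173.6895]
148 ##+++###########+::.:. .:+++++
149 ################+...    ..::++
150 ###++###########+::...     ..:
151 #++::+##########+:: .:::.....:
152 +::::+###########+:  .:+::::::
153  ...::#@@#########+  .:+++++++
154  .. ..:#@@###@@###   .++++++++
155  ..   .+#@###@@@@+   :++++++++
156  ......+#@###@@@@+   :++++++++
157 .......:#####@@@@#.  .++++++++
158 ....  .:+@###@@@@#:  ::...:::+
159 ........+#@##@@@@@+..::.......
160  .......+#@###@@@@#:::........
161     ....+#@##@@@@@#:+:.......:
162     ....:#####@@@#++:........:
163     ....:+####@@@#++........::
164     .....+####@@#++:.......:::
165 .........:+++###+::........:::
166 ............::++:.........::::
167 :.::......................::::
168 ..:::::..................:::::
169   ....:::..:.............:::::
170 ...  ... .:::...........::::::
171 +::.  .. .......:.......::::::
172 ###+::::......  ....:....:::::
173 @######+++::.....     ...:::::
174 @@@@@@#####++:......      ..::
175 @@#@@@@@@@@##+:...... ..  .. .
```

The fingertips touch the 0.090 m housing top at a reported z of 0.051, so the true tip is 39 mm above the reported z; x and y agree. I go back behind the clamp with that correction: reported 0.111 gives a true 0.150.

To row units: 0.24 m / 0.3 = 0.8, -0.09 m / 0.3 = -0.3.

Emit:
{"name": "jog_arm", "arguments": {
  "plan": [
    [0,0,-0.14,0,0],
    [0,0,-0.2833,0,0],
    [0,0,-0.4233,0,0],
    [0.1333,0.0167,-0.4233,0,0],
    [0.2667,0.0333,-0.4233,0,0],
    [0.4,0.05,-0.4233,0,0],
    [0.5333,0.0667,-0.4233,0,0],
    [0.6667,0.09,-0.4233,0,0],
    [0.8,0.09,-0.4233,0,0],
    [0.8,0.09,-0.3,0,0],
    [0.8,0.09,-0.2,0,0],
    [0.8,0.09,-0.2,0,0]
  ]
}}

```text
time: 12.65
ee_pos: [0.3514, 0.2535, 0.1083]
eef_rot: [-0.061, 0.998, -0.002, -0.002]
ft_force: [-1.2, -0.8, -0.4]
width: 0.0008
grip_force: 0.0
```

Emit:
{"name": "jog_arm", "arguments": {
  "plan": [
    [-0.0333,0,0,0,0],
    [-0.06,0,0,0,0],
    [-0.0867,0,0,0,0],
    [-0.1133,0,0,0,0],
    [-0.14,0,0,0,0],
    [-0.16,0,0,0,0]
  ]
}}

```text
time: 13.25
ee_pos: [0.402, 0.2611, 0.1112]
eef_rot: [-0.061, 0.998, 0.0, 0.0]
ft_force: [-0.5, 0.8, 0.2]
width: 0.0003
grip_force: 0.4
```

```bash
python3 - <<'E'
from bench import r
from fit import *
s=r.read_state()
d=r.camera("scene");h=cv2.cvtColor(d["img"][170:215,200:255],cv2.COLOR_RGB2HSV);v,u=np.nonzero(cv2.inRange(h,(0,180,80),(8,255,255)));print(len(u),u.mean()+200,v.mean()+170)
import math
for a in (2.05,1.9,1.75,1.57,1.3,1,0):print(a,proj(S,w([.5118,.2751,.1221],(-75+78*math.cos(a),0,88+78*math.sin(a)))))
E
```

```text
17 226.8235294117647 188.94117647058823
2.05 [219.2947 195.5064]
1.9 [221.1977 190.7212]
1.75 [223.3585 186.2992]
1.57 [226.2004 181.6354]
1.3 [230.7247 176.2772]
1 [235.6933 172.9763]
0 [246.7202 181.6173]
```

To row units: -0.045 m / 0.3 = -0.15, -0.04 m / 0.3 = -0.1333.

Emit:
{"name": "jog_arm", "arguments": {
  "plan": [
    [-0.0233,0,0,0,0],
    [-0.0467,0,0,0,0],
    [-0.07,0,0,0,0],
    [-0.0933,0,0,0,0],
    [-0.1133,0,0,0,0],
    [-0.1333,0,0,0,0],
    [-0.15,0,0,0,0],
    [-0.15,0,0,0,0],
    [-0.15,0,0,0,0]
  ]
}}

```text
time: 14.2
ee_pos: [0.4456, 0.2665, 0.111]
eef_rot: [-0.061, 0.998, -0.0, -0.0]
ft_force: [-0.2, -0.5, -0.4]
width: 0.0008
grip_force: 0.0
```

```bash
python3 - <<'E'
from bench import r
from fit import *
s=r.read_state()
d=r.camera("scene");h=cv2.cvtColor(d["img"][160:215,200:275],cv2.COLOR_RGB2HSV);m=cv2.inRange(h,(0,180,80),(8,255,255));v,u=np.nonzero(m);print(len(u),u.mean()+200,v.mean()+160)
print([(x["p"],np.array(x["position"])*[640,400]) for x in r.recognise("scene","clamp_tip")])
E
```

```text
59 241.47457627118644 176.40677966101694
[(0.63, array([236.416, 191.6  ]))]
```

The red grip is past upright and falling onto the vial (241,176). I move over the tab with the fingers open.

To row units: -0.129 m / 0.3 = -0.43, -0.03 m / 0.3 = -0.1.

Emit:
{"name": "jog_arm", "arguments": {
  "plan": [
    [0,0,-0.1,0,0.05],
    [-0.1333,0.0233,-0.1,0,0.05],
    [-0.2667,0.0467,-0.1,0,0.05],
    [-0.3833,0.0667,-0.1,0,0.05],
    [-0.43,0.0683,-0.1,0,0.05],
    [-0.43,0.0683,-0.0667,0,0.05],
    [-0.43,0.0683,-0.0667,0,0.05]
  ],
  "force": 50
}}

```text
time: 15.0
ee_pos: [0.5697, 0.3021, 0.1291]
eef_rot: [-0.061, 0.998, -0.001, -0.001]
ft_force: [-0.4, 0.3, 0.1]
width: 0.0463
grip_force: 0.0
```

```bash
python3 - <<'E'
from bench import r
from fit import *
s=r.read_state();X=[.5118,.2751,.1221]
d=r.camera("scene")["img"];np.save("c.npy",d);h=cv2.cvtColor(d,cv2.COLOR_RGB2HSV)
def c(lo,hi,x0,y0,x1,y1):
    v,u=np.nonzero(cv2.inRange(h[y0:y1,x0:x1],lo,hi));print(len(u),u.mean()+x0,v.mean()+y0)
c((0,180,80),(8,255,255),200,160,275,215);c((20,120,100),(35,255,255),235,140,275,175)
for a in(.3,.1,0):print(a,proj(S,w(X,(-75+78*np.cos(a),0,88+78*np.sin(a)))))
print("tab",proj(S,w(X,(62,20,115))),"tip",proj(S,s["ee_pos"]+np.array([0,0,.039])))
g=h[135:185,235:285,2]
for i,row in enumerate(g):print(135+i,"".join("Y" if 20<=h[135+i,235+j,0]<=32 and h[135+i,235+j,1]>150 else "@#+:. "[min(5,v//25)] for j,v in enumerate(row)))
E
```

```text
96 247.66666666666666 180.27083333333334
105 247.9142857142857 158.53333333333333
0.3 [244.666  176.2549]
0.1 [246.1723 179.6189]
0 [246.7202 181.6173]
tab [248.1103 157.301 ] tip [244.7355 142.0104]
135 @@#.  ....     +#@@@@@#.  :+####@@+...............
136 @@#:   .       .+@@@@@+   :+#######+:::::.....   .
137 @@@+.   .       +#@@@@+    +###########++:+::    .
138 @@@+.           +#@@@@#    :#############+#+:    :
139 @#+.            +#@@@@#.   +#######+++++++++    .+
140 @+.            .+#@@@@#:  .+#####++++++++++.    :+
141 #:.        ... .+#@@@@@+..:++###++++++++++:    .++
142 +.        ..    +#@@@@#+:...+##+++++++++++.    :++
143 ...   ..  ..    .+@@@@+..  .+###+++++++++:    :+++
144 ...   .         .+@@@+.    .:+##+++++++++:    +++#
145 ...              +#@#:.    .:+##+++++++++    :+#++
146 ..              .+##+..   ..:+##++++++++:    ++##+
147 ..            .:++##:........+##++++++#+    .+++++
148 .   .         :+####::.....::+###+++###
[... 1290 characters left out ...]
   .+#@@@@@###++++:::.....    .:.::::::::
173 +  .   Y    .:+#@@@@@@@#####+++:::.        ...::::
174 #:..   Y       .:#@@@@@@@@@@#@##+:::...         ..
175 ##+:...          .#@@@@@@@@@@@@##+::::::...       
176 ###+::::..        :#@@@@@@@@@@@@#+::::::::::...   
177 ####::::::        :#@@@@@@@@@@@@@#::::::::::::::..
178 ####:::::.        :#@@@@@@@@@@@@@#::::::::::::::::
179 ####+:::.         +#@@@@@@@@@@@@@#::::::::::::::::
180 ####+::.         .#@@@@@@@@@@@@@@#+:::::::::::::::
181 #####::         .+#@@@@@@@@@@@@@@#+:::::::::::::::
182 #####:.         :+###@@@@@@@@@@@@#+::::::::::::::.
183 #####:         ....:++###@@@@@@@@@+:::::::::::::: 
184 ####+.         ::......::+###@@@@@#:::::::::::::.
```

To row units: 0.064 m / 0.3 = 0.2133, 0.02 m / 0.3 = 0.0667.

Emit:
{"name": "jog_arm", "arguments": {
  "plan": [
    [0,0,0.0667,0,0.05],
    [0,0,0.1333,0,0.05],
    [0,0,0.1833,0,0.05],
    [0,0,0.2133,0,0.05],
    [0,0,0.2133,0,0.05]
  ]
}}

```text
time: 15.55
ee_pos: [0.5702, 0.3024, 0.0662]
eef_rot: [-0.061, 0.998, -0.0, -0.001]
ft_force: [-0.3, 0.7, -0.7]
width: 0.05
grip_force: 0.0
```

Emit:
{"name": "jog_arm", "arguments": {
  "plan": [
    [0,0,0,0,0.0],
    [0,0,0,0,0.0],
    [0,0,0,0,0.0],
    [0,0,0,0,0],
    [0,0,0,0,0]
  ],
  "force": 50
}}

```text
time: 16.05
ee_pos: [0.5713, 0.3027, 0.0674]
eef_rot: [-0.061, 0.998, 0.0, 0.0]
ft_force: [0.1, -0.0, -0.7]
width: 0.0181
grip_force: 0.0
```

Emit:
{"name": "jog_arm", "arguments": {
  "plan": [
    [0,0,0,0,0.0],
    [0,0,0,0,0.0],
    [0,0,0,0,0.0]
  ],
  "force": 50
}}

```text
time: 16.35
ee_pos: [0.5712, 0.3033, 0.0674]
eef_rot: [-0.061, 0.998, 0.0, 0.0]
ft_force: [0.8, 3.5, 0.4]
width: 0.0135
grip_force: 50.0
```

```bash
python3 - <<'E'
from bench import r
from fit import *
h=cv2.cvtColor(r.camera("scene")["img"],cv2.COLOR_RGB2HSV)
def c(lo,hi,x0,y0,x1,y1):
    v,u=np.nonzero(cv2.inRange(h[y0:y1,x0:x1],lo,hi));print(len(u),u.mean()+x0,v.mean()+y0)
c((0,180,80),(8,255,255),200,160,275,215);c((20,120,100),(35,255,255),235,140,275,175)
E
```

```text
95 247.68421052631578 180.2
75 247.28 157.32
```

Gripped: 13.5 mm at 50 N. The red grip hasn't moved. Now the slide.

To row units: -0.0305 m / 0.3 = -0.1017, -0.029 m / 0.3 = -0.0967.

Emit:
{"name": "jog_arm", "arguments": {
  "plan": [
    [0,-0.01,0,0,0],
    [0,-0.0233,0,0,0],
    [0,-0.0367,0,0,0],
    [0,-0.05,0,0,0],
    [0,-0.0633,0,0,0],
    [0,-0.0767,0,0,0],
    [0,-0.09,0,0,0],
    [0,-0.0967,0,0,0],
    [0,-0.1017,0,0,0],
    [0,-0.1017,0,0,0],
    [0,-0.1017,0,0,0],
    [0,-0.1017,0,0,0]
  ]
}}

```text
time: 17.6
ee_pos: [0.575, 0.2739, 0.0674]
eef_rot: [-0.062, 0.998, 0.001, 0.0]
ft_force: [2.7, 8.2, -1.1]
width: 0.0138
grip_force: 50.0
```

```bash
python3 - <<'E'
from bench import r
from fit import *
X=[.5118,.2751,.1221];s=r.read_state();d=np.array(s["ee_pos"])-[X[0],X[1],0]
print("station y",-np.sin(X[2])*d[0]+np.cos(X[2])*d[1],"x",np.cos(X[2])*d[0]+np.sin(X[2])*d[1])
h=cv2.cvtColor(r.camera("scene")["img"],cv2.COLOR_RGB2HSV)
def c(lo,hi,x0,y0,x1,y1):
    v,u=np.nonzero(cv2.inRange(h[y0:y1,x0:x1],lo,hi));print(len(u),u.mean()+x0,v.mean()+y0)
c((0,180,80),(8,255,255),200,160,275,215);c((20,120,100),(35,255,255),235,140,275,175)
for y in(20,-5,-10,-15):print(y,proj(S,w(X,(62,y,113))))
E
```

```text
station y -0.008854975026085845 x 0.06258087241436014
83 247.24096385542168 180.86746987951807
73 257.3150684931507 160.02739726027397
20 [248.2279 157.8635]
-5 [256.8976 159.8773]
-10 [258.6434 160.2827]
-15 [260.3931 160.6892]
```

To row units: -0.001 m / 0.3 = -0.0033.

Emit:
{"name": "jog_arm", "arguments": {
  "plan": [
    [0,-0.0033,0,0,0],
    [0,-0.0033,0,0,0],
    [0,-0.0033,0,0,0],
    [0,-0.0033,0,0,0],
    [0,-0.0033,0,0,0],
    [0,-0.0033,0,0,0],
    [0,-0.0033,0,0,0],
    [0,-0.0033,0,0,0]
  ]
}}

```text
time: 18.45
ee_pos: [0.5751, 0.273, 0.0674]
eef_rot: [-0.062, 0.998, 0.001, 0.0]
ft_force: [2.6, 8.7, -1.2]
width: 0.0137
grip_force: 50.0
```

```bash
python3 -c "
from bench import r
print(r.close_job())"
```

```text
the job is handed in; nothing more can be done
None
```

I handed the job in at 18.5 s with the clamp arm level over the vial, judged from the red grip's image position, and the gripper holding the shutter about half open (8.7 N at the wrist, 50 N grip). The verdict wasn't shown, and one earlier push jammed the hand against the clamp at 114 N, which fails the run if the gripper's body took over 40 N of it.

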